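Vent the glue-up cradle and hold a turned table leg level over it

ROBOT

A 6-joint arm with a two-finger parallel gripper is mounted at the origin on the work surface. World frame = base frame: x ahead of the robot, y to its left, z up, the work surface at z = 0. Lengths are in m, angles in degrees, forces in N, time in s.
With the tool pointing down it reaches from about 0.4 to 0.825 m from the base axis. Payload 7 kg.
Tool frame: the origin (TCP) lies at the very end of the fingers, on their centre line; the grasp point (between the pads) lies tcp_to_grasp behind it (tcp_to_grasp is the distance from the TCP to the grasp point, in m); x points along the fingers, y is the direction in which the jaws open and shut, and the axes are right-handed (so a half turn about x gives the same grasp; the last joint's range is limited). The gripper opens to 88 mm and grips with 3 to 60 N. Pads are 19 mm wide; open, the fingers measure 130 mm over their backs; the gripper's body (78 mm by 193 mm) begins 47 mm behind the grasp point.
Start: joints at [80.277, 20.546, 0.682, 0, -70.136, -16.507], TCP at [0.298, 0.605, 0.227] pointing down, gripper open.
Joint ranges: [-176.03, 176.03], [-82.01, 121.73], [-58.28, 71.71], [-173.87, 95.51], [-174.79, -0.11], [-173.66, 173.66]. Speed limits (degrees/s): [136.94, 136.94, 172.46, 180, 180, 180].

INTERFACE

Orientations are given as [roll, pitch, yaw] about the fixed x, y, z axes, in that order (R = Rz(yaw) Ry(pitch) Rx(roll)).
In Python, from plant import * gives the robot as it stands. The module is installed in compiled form; this text tells all that it offers.
- The arm moves only by the shell command python3 -m pendant 'ROWS'. ROWS is JSON, a list of rows, each an object with "claw": the finger opening in mm, from 0 to 87.6; "linear": the shift along the tool's x, y, z in mm, a list of three; "twist": the turn about the tool's x in rad. In form: [{"claw": claw, "linear": [tx, ty, tz], "twist": twist}, ...]. A call has exactly 10 rows; each row shifts and turns the commanded pose from where the row before left it, along the tool's axes as they then stand; what a row does not reach is not made up. A row lasts 1/12 s, in which the tool goes at most 41.7 mm and 7.16 degrees, less where a joint would pass 70% of its speed; a pose out of reach is approached as far as the arm can. A call with a gripper value outside its range is refused whole. The fingers move at their own pace and stop on an object; the grip force is fixed at half the most. Time passes only in rows, so rows that do not move let the fingers close, or fill a call up. It gives the time, the measured TCP pose, the force and the opening at its end, in the units of the state.
- get_obs(): the state, without advancing time (a new reading comes with each control period).
- snapshot(name): name is "scene" or "side" or "wrist"; returns (picture, depth): 384x512x3 uint8, red, green, blue; 384x512 float32, m along the optical axis (not along the pixel's ray), 0 where there is no reading.
- camera_params(name): a dict with "fx", "fy", "cx", "cy" (pixels), "k1" (the pictures are not rectified: a ray, as slopes to the right and down, at radius r is drawn at 1 + k1 r^2 times it, then the intrinsics apply), "rvec" (rotation vector, rad) and "tvec" (3), from world to camera coordinates, as OpenCV has them. Camera axes: x right, y down, z forward; pixel columns grow to the right and rows downward; lengths in m; the calibration is good to about 2 mm. A picture is of the moment at which its call begins: read the wrist's pose just before it. camera_params takes no time and is no camera call; for the wrist camera it gives the pose at the moment of the call.
- close_job(): hands the job in, once; it reports no verdict.
Trained networks look in the newest picture that a camera, given by its name, has taken for a name from the list of things; names that differ only in an ending like _2 or _b are one class to them, and where a whole thing is asked for, a point or a joint stands for the part that bears it (a point fixed in the world has none). Each returns a list of dicts, best first, with "confidence" (0 to 1); they miss things now and then, are a little off and sometimes report something else, mostly with a low value. They report only what shows in the picture. A call takes as long as a camera call. They do not tell look-alikes from the thing itself.
- boxes_of(camera, target): "xy" ([column, row] in pixels, amid what is visible of it).
The state is a dict: "clock": time; "joint_pos": joint angles; "qvel": joint speeds; "tau": joint torques, N m; "tool_pos": TCP position; "orientation": TCP orientation; "force": force on the tool from outside, world axes, zero at the start; "moment": the same for the moment, N m; "opening": finger opening in m.
Only numpy, scipy, OpenCV 4.12 (cv2) and the standard library are available. Lean on these libraries where they do the work, as an engineer would, in place of code of your own. Each camera call takes 0.05 s, during which the arm holds its last target. There are 200 camera calls.

TASK

Press the spring treadle right down to its stop to vent the cradle's air clamps and let it come back up. Then pick up the turned table leg by its balance point and hold it level about 5 cm clear above the saddles of the glue-up cradle, lined up with it and with its square head over the wide saddle, ready for glue to be brushed underneath. Finish while still holding the leg there, quite still; leave the glue jar, hammer and offcut alone.

Things in the scene. Friction and masses are not known exactly. Their poses are not given: they have to be found in the camera images.
- leg: Turned dark wooden table leg, 0.35 to 0.57 kg, lying level. Along its x axis: square head 60 x 60 mm with a dark 4 mm iron end plate (x -105 to -41 mm), plain round shaft 30 mm thick (to 200 mm; thin beads near both its ends), round foot 60 mm thick (to 230 mm). Origin = balance point, on the shaft's axis, 41 mm from the head's shoulder, 30 mm above the bench. x points from head to foot, z up.
- leg_head (a point): Centre of the leg's square head, on the axis, 71 mm from the balance point.
- leg_shaft (a point): Point on the axis inside the leg's shaft, 140 mm from the balance point towards the foot.
- cradle: Fixed wooden base 380 x 130 x 18 mm with a wide saddle (cheeks 66 mm apart inside, centre x = -71 mm, an air cylinder at each side, 200 mm across) and a narrow one (cheeks 38 mm apart, x = 140 mm). Cheeks end 70 mm above the bench. Origin on the bench, on the centre line, below where the leg's balance point belongs; x points from wide to narrow saddle (the leg's x goes the same way), z up.
- cradle_wide (a point): Point on the cradle's centre line at the wide saddle's middle, level with the cheek tops (70 mm above the bench): the leg's head belongs straight above it.
- cradle_narrow (a point): The same at the narrow saddle, 211 mm along x from cradle_wide: the leg_shaft point belongs straight above it.
- valve: Dark steel base, 170 x 90 x 12 mm, of the treadle air valve, fixed to the bench. Origin under its centre; its x axis points from the treadle's free end to the hinge, whose axis lies at x = 65 mm, 36 mm above the bench.
- pedal (a joint): Treadle: a ribbed steel plate 145 x 74 x 8 mm hinged on the valve base. 0 = up (free end raised by 0.24 rad, spring-held), 0.24 rad = flat, on its stop. Pushed at the tread point it takes about 3 N to start and 9 N at the stop, and springs back when let go.
- tread (a point): Point on the treadle's upper face to press, 110 mm from the hinge, on its middle line: 66 mm above the bench when up, 40 mm when on its stop; it moves down 26 mm and 4 mm towards the free end (-x of the valve) on the way.
- glue: Bystander: small white glue jar, 60 mm in diameter, 60 mm high, standing; origin under its centre.
- hammer: Bystander: hammer, 260 mm long, lying flat on the robot's right; origin on the handle's line.
- offcut: Bystander: wooden offcut 160 x 50 x 40 mm lying flat; origin under its centre.
Not all that is in view belongs to the job. There is more than one size of the valve; the job needs the middle-sized.

How it is judged:
By the outcome, as a careful person would: the job done as asked, in the order asked, and still so for the second after the job is handed in, while the arm keeps its last pose, push and grip.
It also fails if it takes over 58 s, if anything falls off the work surface, if the arm or the gripper's body presses on something with over 40 N, if the wrist force passes 120 N, or if a joint passes its speed limit or range.

## Working session

There is one attempt and no reset: what is moved stays moved. The work goes in short steps, Python scripts to look and compute and a shell command to move; the robot and the scene stay as the last step left them, time stands still between calls to the robot, and variables do not carry over. Pictures are saved under pics/ and viewed, about 8 in all and at most 12, crops included, and the job is handed in when it is done.

```bash
mkdir -p pics; cat > h.py <<'E'
from plant import *
import numpy as np, cv2
from scipy.spatial.transform import Rotation as R
def world(cam,P,depth=None):
    K=np.array([[P['fx'],0,P['cx']],[0,P['fy'],P['cy']],[0,0,1.]])
    v,u=np.mgrid[0:384,0:512].astype(float)
    p=np.stack([u.ravel(),v.ravel()],1).reshape(-1,1,2)
    n=cv2.undistortPoints(p,K,np.array([P['k1'],0,0,0.])).reshape(384,512,2)
    c=np.dstack([n*depth[...,None],depth])
    Rm=R.from_rotvec(np.ravel(P['rvec'])).as_matrix()
    return (c-np.ravel(P['tvec']))@Rm
def shot(cam):
    P=camera_params(cam); pic,d=snapshot(cam)
    return pic,d,world(cam,P,d)
E
python3 - <<'E'
from h import *
o=get_obs();print({k:np.round(v,3).tolist() for k,v in o.items()})
out=[]
for c in ["scene","side"]:
    pic,d,W=shot(c); np.savez('pics/%s.npz'%c,pic=pic,d=d,W=W); out.append(pic)
    for t in ["leg","cradle","valve","pedal","tread","glue","hammer","offcut","leg_head","leg_shaft","cradle_wide","cradle_narrow"]:
        for b in boxes_of(c,t):
            u,v=np.round(b['xy']).astype(int); u=min(max(u,0),511);v=min(max(v,0),383)
            print(c,t,round(b['confidence'],2),u,v,np.round(W[v,u],3))
cv2.imwrite('pics/a.png',cv2.resize(out[0][...,::-1],(800,600)));cv2.imwrite('pics/b.png',cv2.resize(out[1][...,::-1],(800,600)))
try: import plant; print([x for x in dir(plant) if not x.startswith('_')])
except: pass
E
```

```text
{'clock': 0.0, 'joint_pos': [80.278, 20.591, 0.634, -0.02, -70.136, -16.509], 'qvel': [-0.008, 0.063, -0.095, 0.009, 0.06, -0.109], 'tau': [0.0, -58.272, 29.305, 6.997, 0.007, -0.0], 'tool_pos': [0.298, 0.605, 0.226], 'orientation': [95.052, 89.906, -111.186], 'force': [0.227, -0.739, -0.376], 'moment': [0.004, -0.05, 0.03], 'opening': 0.088}
scene leg 0.89 326 240 [0.552 0.244 0.039]
scene cradle 0.72 160 212 [ 0.577 -0.305  0.014]
scene valve 0.97 249 231 [0.588 0.005 0.054]
scene valve 0.73 268 181 [0.385 0.017 0.038]
scene valve 0.61 353 156 [0.232 0.279 0.066]
scene pedal 0.83 247 224 [ 0.568 -0.007  0.056]
scene pedal 0.76 352 144 [0.192 0.267 0.079]
scene pedal 0.57 266 174 [0.365 0.005 0.046]
scene pedal 0.3 233 278 [ 0.751 -0.001  0.059]
scene tread 0.78 270 174 [0.359 0.017 0.042]
scene tread 0.68 355 149 [0.208 0.28  0.076]
scene tread 0.55 250 226 [0.573 0.004 0.058]
scene glue 0.87 231 279 [ 0.756 -0.005  0.063]
scene hammer 0.73 100 180 [ 0.518 -0.546  0.029]
scene offcut 0.81 409 242 [0.494 0.5   0.038]
scene offcut 0.42 160 216 [ 0.595 -0.296  0.023]
scene leg_head 0.
[... 616 characters left out ...]
al 0.6 135 182 [0.183 0.273 0.081]
side tread 0.84 287 186 [ 0.571 -0.004  0.058]
side tread 0.78 135 179 [0.188 0.284 0.083]
side tread 0.64 227 215 [0.359 0.014 0.046]
side glue 0.63 326 172 [ 0.725 -0.015  0.041]
side glue 0.59 224 157 [0.491 0.246 0.044]
side hammer 0.84 402 337 [ 0.502 -0.557  0.027]
side hammer 0.4 344 257 [ 0.553 -0.293  0.019]
side offcut 0.85 184 128 [0.463 0.492 0.029]
side leg_head 0.63 222 158 [0.483 0.248 0.042]
side leg_shaft 0.72 228 155 [0.507 0.247 0.044]
side cradle_wide 0.67 347 258 [ 0.561 -0.299  0.014]
side cradle_narrow 0.75 344 258 [ 0.552 -0.296  0.018]
['PlanningError', 'boxes_of', 'camera_params', 'close_job', 'get_obs', 'snapshot', 'tcp_to_grasp']
```

View pics/a.png

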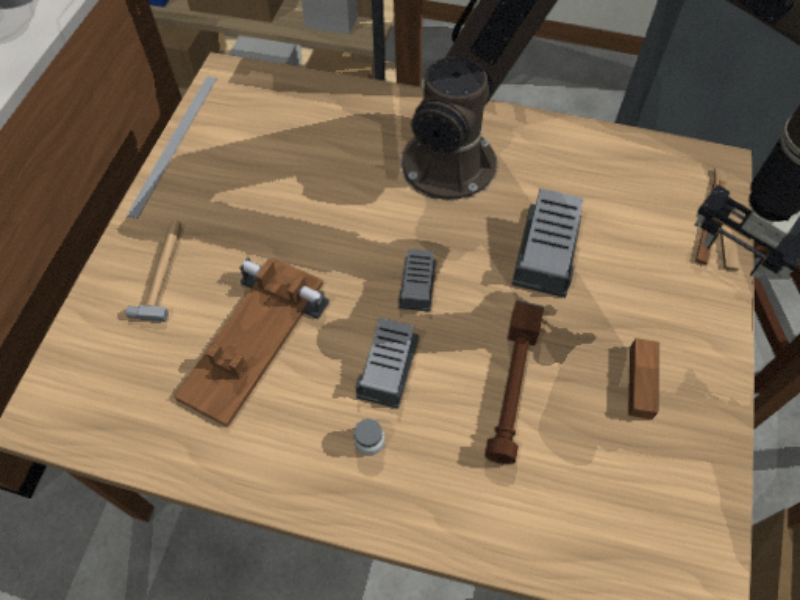

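View pics/b.png

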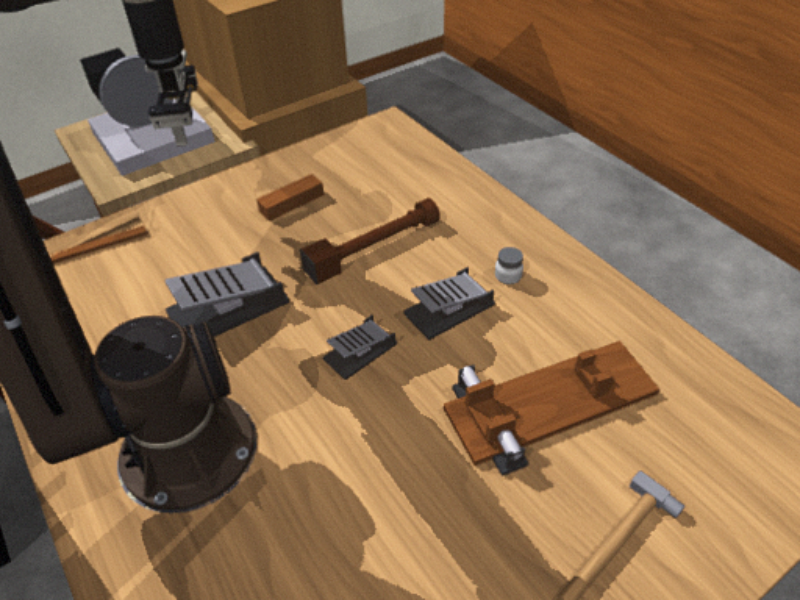

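Scene picture: the valve candidates are the large one at (549,243), the small one at (418,280) and the middle-sized one at (388,362). The leg runs from its head at (526,322) to its foot at (502,447). The cradle's wide saddle is at (285,285) and the narrow one at (225,362). Side picture: the same three valves are at (227,290), (360,348) and (450,302). I choose the middle one, and will check it by measuring its size and in a crop.

```bash
python3 - <<'E'
from h import *
import plant; print('ttg',plant.tcp_to_grasp)
A=[np.load('pics/%s.npz'%c) for c in("scene","side")]
def pts(a,x0,x1,y0,y1,z0,z1):
    W=a['W'];m=(W[...,0]>x0)&(W[...,0]<x1)&(W[...,1]>y0)&(W[...,1]<y1)&(W[...,2]>z0)&(W[...,2]<z1)&(a['d']>0)
    return W[m],m
for i,a in enumerate(A):
    W=a['W'];print('cam',i)
    for n,x0,x1,y0,y1 in [('bench1',.6,.7,.1,.15,),('bench2',.45,.5,-.2,-.15)]:
        print(n,np.round(np.median(pts(a,x0,x1,y0,y1,-.02,.02)[0][:,2]),4))
    for n,r in dict(mid=(.45,.70,-.09,.09),small=(.28,.45,-.09,.09),large=(.08,.36,.15,.36),leg=(.34,.80,.14,.36),cradle=(.33,.80,-.46,-.14)).items():
        p,m=pts(a,*r,.012,.12)
        if n=='cradle': p,m=pts(a,*r,.010,.12)
        rect=cv2.minAreaRect(p[:,:2].astype(np.float32)*1000)
        print(n,len(p),'rect',np.round(rect[0],0),np.round(rect[1],0),round(rect[2],1),'zmax',np.round(np.percentile(p[:,2],[50,90,99]),3))
        if n in('mid','leg'):
            c=p[:,:2].mean(0);u,s,vt=np.linalg.svd(p[:,:2]-c,full_matrices=0);ax=vt[0]*np.sign(vt[0][0])
            t=(p[:,:2]-c)@ax; l=(p[:,:2]-c)@np.array([-ax[1],ax[0]])
            print('  c',c.round(4),'ang',np.degrees(np.arctan2(ax[1],ax[0])).round(2))
            for k in np.arange(t.min(),t.max(),.015):
                q=(t>=k)&(t<k+.015)
                print('   ',round(k*1000),q.sum(),'z',np.round(np.percentile(p[q,2],[50,95]),3),'lat',np.round(np.percentile(l[q],[3,97])*1000))
# crop
a=A[0]['pic'];c=np.hstack([cv2.resize(a[195:270,215:285],(400,428)),cv2.resize(a[155:245,105:220],(400,428))])
cv2.imwrite('pics/c.png',c[...,::-1])
E
```

```text
ttg 0.0188
cam 0
bench1 -0.0001
bench2 0.0026
mid 1318 rect [578.  -1.] [ 90. 171.] 89.2 zmax [0.052 0.069 0.075]
  c [0.5854 0.0008] ang -3.99
    -94 16 z [0.016 0.072] lat [-12.  37.]
    -79 117 z [0.071 0.076] lat [-40.  34.]
    -64 120 z [0.067 0.073] lat [-40.  36.]
    -49 118 z [0.064 0.069] lat [-39.  34.]
    -34 118 z [0.06  0.066] lat [-38.  33.]
    -19 117 z [0.057 0.062] lat [-38.  36.]
    -4 129 z [0.053 0.059] lat [-38.  35.]
    11 115 z [0.05  0.056] lat [-36.  35.]
    26 127 z [0.046 0.051] lat [-36.  36.]
    41 152 z [0.042 0.047] lat [-40.  44.]
    56 149 z [0.034 0.047] lat [-41.  46.]
    71 40 z [0.015 0.037] lat [-42.  40.]
small 602 rect [374. -17.] [124. 135.] 11.5 zmax [0.042 0.055 0.058]
large 2124 rect [207. 274.] [123. 229.] 87.9 zmax [0.066 0.092 0.099]
leg 1405 rect [556. 255.] [339.  61.] 0.4 zmax [0.045 0.061 0.064]
  c [0.5591 0.2538] ang 0.24
    -173 69 z [0.06  0.064] lat [-29.  29.]
    -158 77 z [0.06  0.064] lat [-29.  29.]
    -143 77 z [0.06  0.064] lat [-29.  29.]
    -128 81 z [0.06  0.064] lat [-29.  29.]
    -113 138 z [0.049 0.0
[... 2069 characters left out ...]
lat [-7. 17.]
    -22 35 z [0.039 0.047] lat [-6. 15.]
    -7 32 z [0.041 0.045] lat [-7. 16.]
    8 35 z [0.039 0.046] lat [-6. 20.]
    23 37 z [0.04  0.048] lat [-7. 15.]
    38 31 z [0.04  0.046] lat [-6. 16.]
    53 32 z [0.04  0.048] lat [-6. 18.]
    68 33 z [0.039 0.047] lat [-7. 18.]
    83 31 z [0.039 0.046] lat [-8. 16.]
    98 34 z [0.039 0.046] lat [-6. 15.]
    113 33 z [0.042 0.046] lat [-7. 16.]
    128 45 z [0.04  0.051] lat [-10.  24.]
    143 30 z [0.041 0.048] lat [-8. 13.]
    158 97 z [0.044 0.06 ] lat [-20.  34.]
    173 62 z [0.053 0.06 ] lat [-22.  22.]
    188 23 z [0.052 0.061] lat [-22.  15.]
cradle 5623 rect [ 585. -300.] [201. 383.] 77.2 zmax [0.018 0.055 0.07 ]
```

View pics/c.png

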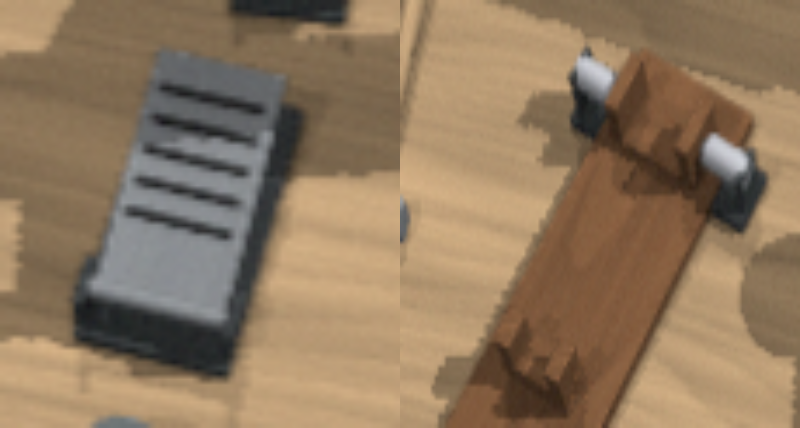

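Crop: the middle valve, with its ribbed treadle raised at the end nearest the robot and its hinge at the far end, measures 90 x 171 mm, which matches. In the cradle, the wide saddle with its cylinders is nearest the robot. Next I need a precise cradle pose and the tool frame.

```bash
python3 - <<'E'
from h import *
o=get_obs();Rm=R.from_euler('xyz',o['orientation'],degrees=True).as_matrix();print('R cols x,y,z\n',Rm.round(3), o['clock'])
for c in("scene","side"):
    a=np.load('pics/%s.npz'%c);W=a['W'];pic=a['pic'].astype(int)
    roi=(a['d']>0)&(W[...,0]>.35)&(W[...,0]<.8)&(W[...,1]>-.45)&(W[...,1]<-.14)
    red=(pic[...,0]>1.9*pic[...,2]) 
    m=roi&(W[...,2]>.013)&(W[...,2]<.024)
    m=cv2.morphologyEx(m.astype(np.uint8),cv2.MORPH_OPEN,np.ones((5,5)))
    n,l,s,_=cv2.connectedComponentsWithStats(m);k=1+s[1:,4].argmax();p=W[l==k][:,:2]
    r=cv2.minAreaRect((p*1000).astype(np.float32));print(c,'base',np.round(r[0]),np.round(r[1]),round(r[2],2),s[k,4])
    yaw=r[2]-90 if r[1][0]<r[1][1] else r[2]
    ax=np.array([np.cos(np.radians(yaw)),np.sin(np.radians(yaw))]);la=np.array([-ax[1],ax[0]])
    q=W[roi&(W[...,2]>.03)&(W[...,2]<.085)];c0=np.array(r[0])/1000
    t=(q[:,:2]-c0)@ax*1000;L=(q[:,:2]-c0)@la*1000
    for nm,g in(('near',t<0),('far',t>0)):
        print(nm,g.sum(),'t',np.percentile(t[g],[2,50,98]).round(),'L',np.percentile(L[g],[1,50,99]).round())
        h=g&(q[:,2]>.058)
        for sgn in(-1,1):
            k=h&(np.sign(L)==sgn)
            if k.sum(): print('  side',sgn,k.sum(),'t',np.percentile(t[k],[2,50,98]).round(),'L',np.percentile(L[k],[2,50,98]).round(),'z',np.percentile(q[k,2],[50,95]).round(3))
E
```

```text
R cols x,y,z
 [[-0.    -0.442 -0.897]
 [ 0.    -0.897  0.442]
 [-1.    -0.     0.   ]] 1.3
scene base [ 625. -307.] [131. 298.] 77.3 2054
near 590 t [-193. -166. -145.] L [-97.  -2.  98.]
  side -1 99 t [-193. -168. -144.] L [-92. -41. -32.] z [0.067 0.073]
  side 1 102 t [-194. -169. -145.] L [34. 45. 97.] z [0.067 0.074]
far 286 t [27. 44. 57.] L [-36.  -3.  36.]
  side -1 61 t [27. 44. 56.] L [-36. -26. -19.] z [0.069 0.074]
  side 1 59 t [28. 44. 57.] L [19. 29. 35.] z [0.069 0.072]
side base [ 577. -299.] [132. 195.] 77.83 2163
near 870 t [-148. -127. -101.] L [-96.  -7.  98.]
  side -1 143 t [-148. -125. -100.] L [-88. -42. -32.] z [0.068 0.071]
  side 1 134 t [-148. -124. -101.] L [34. 41. 87.] z [0.067 0.071]
far 364 t [ 70.  81. 101.] L [-36.  -2.  34.]
  side -1 76 t [ 70.  83. 101.] L [-35. -30. -19.] z [0.068 0.071]
  side 1 66 t [ 73.  84. 101.] L [17. 24. 35.] z [0.067 0.072]
```

```bash
python3 -m pendant '[{"claw":0,"linear":[0,24.5,-26.2],"twist":0},{"claw":0,"linear":[0,24.5,-26.2],"twist":0},{"claw":0,"linear":[0,24.5,-26.2],"twist":0},{"claw":0,"linear":[0,24.5,-26.2],"twist":0},{"claw":0,"linear":[0,24.5,-26.2],"twist":0},{"claw":0,"linear":[0,24.5,-26.2],"twist":0},{"claw":0,"linear":[0,24.5,-26.2],"twist":0},{"claw":0,"linear":[0,24.5,-26.2],"twist":0},{"claw":0,"linear":[0,24.5,-26.2],"twist":0},{"claw":0,"linear":[0,24.5,-26.2],"twist":0}]'
python3 -m pendant '[{"claw":0,"linear":[0,24.5,-26.2],"twist":0},{"claw":0,"linear":[0,24.5,-26.2],"twist":0},{"claw":0,"linear":[0,24.5,-26.2],"twist":0},{"claw":0,"linear":[0,24.5,-26.2],"twist":0},{"claw":0,"linear":[0,24.5,-26.2],"twist":0},{"claw":0,"linear":[0,24.5,-26.2],"twist":0},{"claw":0,"linear":[0,24.5,-26.2],"twist":0},{"claw":0,"linear":[0,24.5,-26.2],"twist":0},{"claw":0,"linear":[0,0,0],"twist":0},{"claw":0,"linear":[0,0,0],"twist":0}]'
python3 -m pendant '[{"claw":0,"linear":[20,0,0],"twist":-0.114},{"claw":0,"linear":[20,0,0],"twist":-0.114},{"claw":0,"linear":[20,0,0],"twist":-0.114},{"claw":0,"linear":[20,0,0],"twist":-0.115},{"claw":0,"linear":[20,0,0],"twist":0},{"claw":0,"linear":[0,0,0],"twist":0},{"claw":0,"linear":[0,0,0],"twist":0},{"claw":0,"linear":[0,0,0],"twist":0},{"claw":0,"linear":[0,0,0],"twist":0},{"claw":0,"linear":[0,0,0],"twist":0}]'
```

```text
clock: 2.13
tool_pos: [0.4253, 0.2683, 0.2269]
orientation: [-102.1, 90.0, 51.7]
force: [1.1, -0.5, -0.6]
opening: 0.0261
clock: 2.97
tool_pos: [0.5267, -0.0004, 0.2264]
orientation: [50.4, 90.0, -156.1]
force: [-0.9, 0.9, 0.2]
opening: 0.0003
clock: 3.8
tool_pos: [0.5273, 0.0019, 0.1279]
orientation: [-162.4, 89.9, 17.6]
force: [0.5, 0.4, 0.1]
opening: 0.0005
```

```bash
python3 -m pendant '[{"claw":0,"linear":[15,0,0],"twist":0},{"claw":0,"linear":[15,0,0],"twist":0},{"claw":0,"linear":[15,0,0],"twist":0},{"claw":0,"linear":[8,0,0],"twist":0},{"claw":0,"linear":[4,0,0],"twist":0},{"claw":0,"linear":[4,0,0.5],"twist":0},{"claw":0,"linear":[4,0,0.5],"twist":0},{"claw":0,"linear":[4,0,0.6],"twist":0},{"claw":0,"linear":[4,0,0.6],"twist":0},{"claw":0,"linear":[4,0,0.6],"twist":0}]'
python3 -m pendant '[{"claw":0,"linear":[3,0,0.5],"twist":0},{"claw":0,"linear":[3,0,0.5],"twist":0},{"claw":0,"linear":[2,0,0.3],"twist":0},{"claw":0,"linear":[1,0,0],"twist":0},{"claw":0,"linear":[1,0,0],"twist":0},{"claw":0,"linear":[0,0,0],"twist":0},{"claw":0,"linear":[0,0,0],"twist":0},{"claw":0,"linear":[0,0,0],"twist":0},{"claw":0,"linear":[0,0,0],"twist":0},{"claw":0,"linear":[0,0,0],"twist":0}]'
```

```text
clock: 4.63
tool_pos: [0.5237, 0.0014, 0.05]
orientation: [-172.2, 90.0, 7.8]
force: [-3.0, -0.5, 5.9]
opening: 0.0004
clock: 5.47
tool_pos: [0.5229, 0.0015, 0.0405]
orientation: [-174.5, 89.9, 5.5]
force: [-2.8, -0.6, 7.9]
opening: 0.0005
```

```bash
python3 -m pendant '[{"claw":0,"linear":[1,0,0],"twist":0},{"claw":0,"linear":[1,0,0],"twist":0},{"claw":0,"linear":[1,0,0],"twist":0},{"claw":0,"linear":[0,0,0],"twist":0},{"claw":0,"linear":[0,0,0],"twist":0},{"claw":0,"linear":[0,0,0],"twist":0},{"claw":0,"linear":[0,0,0],"twist":0},{"claw":0,"linear":[0,0,0],"twist":0},{"claw":0,"linear":[0,0,0],"twist":0},{"claw":0,"linear":[0,0,0],"twist":0}]'
```

```text
clock: 6.3
tool_pos: [0.523, 0.0014, 0.0394]
orientation: [-180.0, 89.9, 0.0]
force: [-10.5, 0.0, 29.5]
opening: 0.0003
```

The treadle is at its stop: z stays at 0.0394 and the force has risen to 29.5 N. I'll release it and go to a point above the leg with the gripper open.

```bash
python3 -m pendant '[{"claw":0,"linear":[-3,0,0],"twist":0},{"claw":0,"linear":[-5,0,-0.7],"twist":0},{"claw":0,"linear":[-5,0,-0.7],"twist":0},{"claw":0,"linear":[-5,0,-0.7],"twist":0},{"claw":0,"linear":[-8,0,-0.9],"twist":0},{"claw":0,"linear":[-8,0,0],"twist":0},{"claw":0,"linear":[-30,0,0],"twist":0},{"claw":0,"linear":[-35,0,0],"twist":0},{"claw":0,"linear":[-35,0,0],"twist":0},{"claw":0,"linear":[-35,0,0],"twist":0}]'
python3 -m pendant '[{"claw":87,"linear":[0,-31.5,3.5],"twist":0},{"claw":87,"linear":[0,-31.5,3.5],"twist":0},{"claw":87,"linear":[0,-31.5,3.5],"twist":0},{"claw":87,"linear":[0,-31.5,3.5],"twist":0},{"claw":87,"linear":[0,-31.5,3.5],"twist":0},{"claw":87,"linear":[0,-31.5,3.5],"twist":0},{"claw":87,"linear":[0,-31.5,3.5],"twist":0},{"claw":87,"linear":[0,-31.5,3.5],"twist":0},{"claw":87,"linear":[0,0,0],"twist":0},{"claw":87,"linear":[0,0,0],"twist":0}]'
python3 - <<'E'
from h import *
o=get_obs();print({k:np.round(o[k],4).tolist() for k in('clock','tool_pos','orientation','opening','joint_pos','force')})
pic,d,W=shot('wrist');s,ds,Ws=shot('scene')
np.savez('pics/w1.npz',pic=pic,d=d,W=W)
# pedal check
m=(Ws[...,0]>.51)&(Ws[...,0]<.54)&(abs(Ws[...,1])<.03);print('pedal z near tread',np.median(Ws[m][:,2]))
m=(W[...,2]>.035)&(W[...,2]<.07)&(W[...,1]>.19)&(W[...,1]<.32)&(W[...,0]>.36)&(W[...,0]<.76)&(d>0)
p=W[m]
for x in np.arange(.38,.72,.02):
    q=(p[:,0]>=x)&(p[:,0]<x+.02)
    if q.sum()>5: print(round(x,2),q.sum(),np.percentile(p[q,1],[2,98]).round(4),np.percentile(p[q,2],[50,97]).round(3))
h=p[(p[:,2]>.05)];hn=h[h[:,0]<.5];print('head x range',np.percentile(hn[:,0],[1,99]).round(4) if len(hn) else None)
cv2.imwrite('pics/d.png',np.hstack([pic,s])[...,::-1][:,:, :] if 0 else cv2.resize(np.hstack([pic,s]),(800,300))[...,::-1])
E
```

```text
clock: 7.13
tool_pos: [0.5251, 0.0014, 0.2076]
orientation: [-137.0, 90.0, 43.0]
force: [1.1, 0.0, 0.2]
opening: 0.0004
clock: 7.97
tool_pos: [0.4972, 0.2551, 0.2055]
orientation: [-52.0, 90.0, 128.1]
force: [0.3, -0.9, 0.3]
opening: 0.0617
{'clock': 7.9667, 'tool_pos': [0.4972, 0.2551, 0.2055], 'orientation': [-51.9517, 89.9865, 128.1431], 'opening': 0.0617, 'joint_pos': [47.2258, 10.5254, -15.9455, -0.0149, -63.5269, 42.8757], 'force': [0.2708, -0.9235, 0.2944]}
pedal z near tread 0.06914710911641148
0.38 462 [0.2271 0.285 ] [0.061 0.062]
0.4 1028 [0.2273 0.2847] [0.061 0.062]
0.42 1097 [0.2277 0.2851] [0.061 0.062]
0.44 1370 [0.2274 0.2847] [0.06  0.062]
0.46 596 [0.2417 0.2705] [0.044 0.049]
0.48 545 [0.2428 0.2701] [0.044 0.047]
0.5 577 [0.2429 0.2698] [0.044 0.047]
0.52 619 [0.2423 0.2706] [0.044 0.047]
0.54 631 [0.2425 0.2703] [0.044 0.047]
0.56 684 [0.2427 0.2701] [0.044 0.047]
0.58 697 [0.2429 0.2706] [0.044 0.047]
0.6 721 [0.243  0.2696] [0.044 0.046]
0.62 748 [0.2424 0.2694] [0.044 0.047]
0.64 433 [0.2425 0.2695] [0.044 0.047]
head x range [0.3915 0.4579]
```

View pics/d.png

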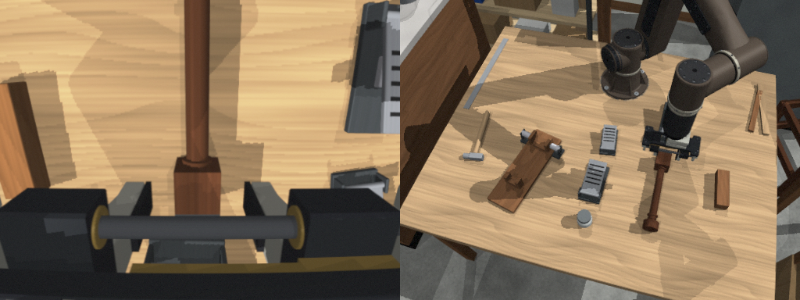

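Wrist picture: the leg lies straight under the gripper with its head at the robot end. In the scene picture the treadle is up again (0.069 m). The shoulder's x differs between cameras, so I'll refine it.

```bash
python3 - <<'E'
import numpy as np
for c in('scene','side','w1'):
    a=np.load('pics/%s.npz'%c);W=a['W'];d=a['d']
    b=(d>0)&(W[...,1]>.2)&(W[...,1]<.31)&(W[...,0]>.34)&(W[...,0]<.8)
    p=W[b]
    top=p[(p[:,2]>.055)&(p[:,2]<.066)&(p[:,0]<.55)]
    print(c,'headtop x',np.percentile(top[:,0],[0,1,3,97,99,100]).round(4),'y',np.percentile(top[:,1],[2,98]).round(4))
    ft=p[(p[:,2]>.050)&(p[:,0]>.6)]
    if len(ft):print('  foot x',np.percentile(ft[:,0],[0,1,3,97,99,100]).round(4),'y',np.percentile(ft[:,1],[2,98]).round(4))
E
```

```text
scene headtop x [0.3863 0.3883 0.3897 0.4527 0.4543 0.4632] y [0.2247 0.283 ]
  foot x [0.6655 0.6668 0.6685 0.7237 0.7241 0.7247] y [0.234  0.2772]
side headtop x [0.3854 0.3858 0.3866 0.4473 0.4494 0.45  ] y [0.2244 0.2853]
  foot x [0.6581 0.6611 0.6655 0.7201 0.7209 0.7221] y [0.233  0.2716]
w1 headtop x [0.39   0.3914 0.3928 0.4527 0.453  0.4534] y [0.2273 0.2849]
```

```bash
python3 -m pendant '[{"claw":87,"linear":[0,-0.5,5],"twist":0},{"claw":87,"linear":[0,0,0],"twist":0},{"claw":87,"linear":[30,0,0],"twist":0},{"claw":87,"linear":[35,0,0],"twist":0},{"claw":87,"linear":[35,0,0],"twist":0},{"claw":87,"linear":[35,0,0],"twist":0},{"claw":87,"linear":[30,0,0],"twist":0},{"claw":87,"linear":[15,0,0],"twist":0},{"claw":87,"linear":[9,0,0],"twist":0},{"claw":87,"linear":[5,0,0],"twist":0}]'
python3 -m pendant '[{"claw":0,"linear":[0,0,0],"twist":0},{"claw":0,"linear":[0,0,0],"twist":0},{"claw":0,"linear":[0,0,0],"twist":0},{"claw":0,"linear":[0,0,0],"twist":0},{"claw":0,"linear":[0,0,0],"twist":0},{"claw":0,"linear":[0,0,0],"twist":0},{"claw":0,"linear":[0,0,0],"twist":0},{"claw":0,"linear":[0,0,0],"twist":0},{"claw":0,"linear":[0,0,0],"twist":0},{"claw":0,"linear":[0,0,0],"twist":0}]'
```

```text
clock: 8.9
tool_pos: [0.4924, 0.253, 0.0106]
orientation: [49.6, 89.9, -130.5]
force: [1.0, 0.0, 0.4]
opening: 0.0865
clock: 9.73
tool_pos: [0.4928, 0.2545, 0.0117]
orientation: [-129.6, 89.9, 50.4]
force: [-0.7, 2.6, 0.4]
opening: 0.0292
```

```bash
python3 -m pendant '[{"claw":0,"linear":[-2,0,0],"twist":0},{"claw":0,"linear":[-5,0,0],"twist":0},{"claw":0,"linear":[-10,0,0],"twist":0},{"claw":0,"linear":[-15,0,0],"twist":0},{"claw":0,"linear":[-20,0,0],"twist":0},{"claw":0,"linear":[-20,0,0],"twist":0},{"claw":0,"linear":[-15,0,0],"twist":0},{"claw":0,"linear":[-8,0,0],"twist":0},{"claw":0,"linear":[-3,0,0],"twist":0},{"claw":0,"linear":[0,0,0],"twist":0}]'
python3 - <<'E'
from h import *
o=get_obs();print({k:np.round(o[k],4).tolist() for k in('clock','tool_pos','orientation','opening','force','moment')})
for c in('scene','side'):
    pic,d,W=shot(c)
    p=W[(d>0)&(W[...,1]>.19)&(W[...,1]<.32)&(W[...,2]>.07)&(W[...,2]<.17)]
    for x in np.arange(.38,.74,.03):
        q=(p[:,0]>=x)&(p[:,0]<x+.03)
        if q.sum()>15: print(c,round(x,2),q.sum(),np.percentile(p[q,1],[3,97]).round(3),'z',np.percentile(p[q,2],[50,95]).round(3))
E
```

```text
clock: 10.57
tool_pos: [0.4925, 0.254, 0.1101]
orientation: [-120.5, 89.9, 59.5]
force: [0.2, -0.1, -5.6]
opening: 0.0292
{'clock': 10.5667, 'tool_pos': [0.4925, 0.254, 0.1101], 'orientation': [-120.4648, 89.946, 59.4767], 'opening': 0.0292, 'force': [0.2489, -0.1209, -5.6418], 'moment': [-0.0698, 0.0095, 0.0372]}
scene 0.47 44 [0.239 0.27 ] z [0.141 0.155]
scene 0.5 127 [0.227 0.278] z [0.14  0.146]
scene 0.53 90 [0.238 0.266] z [0.141 0.145]
scene 0.56 98 [0.238 0.266] z [0.14  0.147]
scene 0.59 101 [0.238 0.266] z [0.141 0.146]
scene 0.62 102 [0.238 0.267] z [0.14  0.146]
scene 0.65 119 [0.235 0.27 ] z [0.142 0.149]
scene 0.68 158 [0.224 0.279] z [0.151 0.159]
scene 0.71 233 [0.225 0.279] z [0.141 0.158]
side 0.38 294 [0.222 0.281] z [0.141 0.16 ]
side 0.41 231 [0.221 0.28 ] z [0.154 0.16 ]
side 0.44 113 [0.221 0.277] z [0.145 0.159]
side 0.47 60 [0.222 0.281] z [0.129 0.147]
side 0.56 25 [0.236 0.258] z [0.135 0.144]
side 0.59 71 [0.238 0.261] z [0.136 0.144]
side 0.62 69 [0.238 0.26 ] z [0.137 0.144]
side 0.65 87 [0.233 0.263] z [0.137 0.147]
side 0.68 167 [0.222 0.274] z [0.141 0.158]
side 0.71 45 [0.224 0.267] z [0.146 0.157]
```

```bash
python3 -m pendant '[{"claw":0,"linear":[-10,0,0],"twist":0},{"claw":0,"linear":[-25,0,0],"twist":0},{"claw":0,"linear":[-25,0,0],"twist":0},{"claw":0,"linear":[-10,5,0],"twist":0},{"claw":0,"linear":[0,10,0],"twist":0},{"claw":0,"linear":[0,15,0],"twist":0},{"claw":0,"linear":[0,20,0],"twist":0},{"claw":0,"linear":[0,20,0],"twist":0},{"claw":0,"linear":[0,20,0],"twist":0},{"claw":0,"linear":[0,20,0],"twist":0}]'
python3 -m pendant '[{"claw":0,"linear":[0,20,-3.5],"twist":0},{"claw":0,"linear":[0,20,-3.5],"twist":0},{"claw":0,"linear":[0,20,-3.5],"twist":0},{"claw":0,"linear":[0,20,-3.5],"twist":0},{"claw":0,"linear":[0,20,-3.5],"twist":0},{"claw":0,"linear":[0,20,-3.5],"twist":0},{"claw":0,"linear":[0,20,-3.5],"twist":0},{"claw":0,"linear":[0,20,-3.5],"twist":0},{"claw":0,"linear":[0,20,-3.5],"twist":0},{"claw":0,"linear":[0,20,-3.5],"twist":0}]'
python3 -m pendant '[{"claw":0,"linear":[0,20,0],"twist":0},{"claw":0,"linear":[0,20,0],"twist":0},{"claw":0,"linear":[0,20,0],"twist":0},{"claw":0,"linear":[0,20,0],"twist":0},{"claw":0,"linear":[0,20,0],"twist":0},{"claw":0,"linear":[0,20,0],"twist":0},{"claw":0,"linear":[0,20,0],"twist":0},{"claw":0,"linear":[0,20,0],"twist":0},{"claw":0,"linear":[0,15,0],"twist":0},{"claw":0,"linear":[0,15,0],"twist":0}]'
python3 -m pendant '[{"claw":0,"linear":[0,15,0],"twist":0},{"claw":0,"linear":[0,12,0],"twist":0},{"claw":0,"linear":[0,9,0],"twist":0},{"claw":0,"linear":[0,5,0],"twist":0},{"claw":0,"linear":[0,0,0],"twist":0.03},{"claw":0,"linear":[0,0,0],"twist":0.05},{"claw":0,"linear":[0,0,0],"twist":0.06},{"claw":0,"linear":[0,0,0],"twist":0.05},{"claw":0,"linear":[0,0,0],"twist":0.028},{"claw":0,"linear":[0,0,0],"twist":0}]'
python3 -m pendant '[{"claw":0,"linear":[5,0,0],"twist":0},{"claw":0,"linear":[10,0,0],"twist":0},{"claw":0,"linear":[10,0,0],"twist":0},{"claw":0,"linear":[10,0,0],"twist":0},{"claw":0,"linear":[8,0,0],"twist":0},{"claw":0,"linear":[4,0,0],"twist":0},{"claw":0,"linear":[1,0,0],"twist":0},{"claw":0,"linear":[0,0,0],"twist":0},{"claw":0,"linear":[0,0,0],"twist":0},{"claw":0,"linear":[0,0,0],"twist":0}]'
cat > chk.py <<'E'
from h import *
import sys
o=get_obs();print({k:np.round(o[k],4).tolist() for k in('clock','tool_pos','orientation','opening','force','moment')})
yaw=np.radians(-12.5);ax=np.array([np.cos(yaw),np.sin(yaw)]);la=np.array([-ax[1],ax[0]]);c0=np.array([.527,-.2866])
im=[]
for c in('scene','side','wrist'):
    pic,d,W=shot(c);im.append(pic)
    t=(W[...,:2]-c0)@ax*1000;l=(W[...,:2]-c0)@la*1000;z=W[...,2]
    b=(d>0)&(t>-130)&(t<250)&(abs(l)<50)&(z>.1)&(z<.2)
    for k in range(-110,250,20):
        q=b&(t>=k)&(t<k+20)
        if q.sum()>15:print(c,k,q.sum(),'L',np.percentile(l[q],[3,97]).round(1),'z',np.percentile(z[q],[50,97]).round(4))
    b2=b&(z>.166)
    for nm,g in(('head',b2&(t<20)),('foot',b2&(t>100))):
        if g.sum()>20:print(c,nm,g.sum(),'t',np.percentile(t[g],[1,99]).round(1),'L',np.percentile(l[g],[2,98]).round(1))
    for nm,t0 in(('wide',-71),('narrow',140)):
        g=(d>0)&(abs(t-t0)<35)&(abs(l)<60)&(z>.058)&(z<.078)
        for s in(-1,1):
            k=g&(np.sign(l)==s)
            if k.sum()>8:print(c,nm,s,k.sum(),'t',np.percentile(t[k],[3,97]).round(1),'L',np.percentile(l[k],[3,97]).round(1))
cv2.imwrite('pics/'+sys.argv[1],cv2.resize(np.hstack(im[:2]),(800,300))[...,::-1])
E
python3 chk.py e.png
```

```text
clock: 11.5
tool_pos: [0.4907, 0.141, 0.1774]
orientation: [28.5, 89.8, -151.6]
force: [0.3, 0.3, -5.7]
opening: 0.0293
clock: 12.33
tool_pos: [0.5251, -0.0584, 0.1774]
orientation: [4.8, 89.8, -175.3]
force: [1.0, 0.2, -5.3]
opening: 0.0293
clock: 13.17
tool_pos: [0.5244, -0.2476, 0.1771]
orientation: [-15.3, 89.8, 164.6]
force: [1.1, 0.4, -5.3]
opening: 0.029
clock: 14.0
tool_pos: [0.5267, -0.2867, 0.1791]
orientation: [-19.3, 90.0, 148.1]
force: [0.6, 0.0, -5.6]
opening: 0.0294
clock: 14.83
tool_pos: [0.5276, -0.2872, 0.1321]
orientation: [171.4, 89.9, -21.1]
force: [0.4, -0.1, -5.7]
opening: 0.0293
{'clock': 14.8333, 'tool_pos': [0.5276, -0.2872, 0.1321], 'orientation': [171.4309, 89.9381, -21.0952], 'opening': 0.0293, 'force': [0.4398, -0.0867, -5.7498], 'moment': [-0.0353, 0.0325, 0.0271]}
scene -110 82 L [-8.3 31.1] z [0.1795 0.1845]
scene -90 73 L [-5.2 29.8] z [0.1799 0.185 ]
scene -70 25 L [ 7.1 29.7] z [0.1805 0.1854]
scene -10 38 L [-29.9  31.5] z [0.1535 0.1873]
scene 10 43 L [-28.2  28. ] z [0.1604 0.1883]
scene 30 64 L [-11.6  14.6] z [0.1621 0.1681]
scene 50 63 L [-11
[... 1550 characters left out ...]
122.3 151.3] L [-35.5 -19.8]
side narrow 1 17 t [143.3 154.3] L [19.6 32.8]
wrist -50 789 L [-23.6  22.6] z [0.1559 0.1633]
wrist -30 1716 L [-13.9  12.9] z [0.1649 0.167 ]
wrist -10 2832 L [-19.1  18.1] z [0.1656 0.1971]
wrist 10 4483 L [-26.8  25.7] z [0.1639 0.1746]
wrist 30 3265 L [-13.8  13. ] z [0.1646 0.1669]
wrist 50 3716 L [-13.7  13.1] z [0.1646 0.1669]
wrist 70 4186 L [-13.9  12.9] z [0.1646 0.1669]
wrist 90 4641 L [-13.9  12.9] z [0.1644 0.1669]
wrist 110 71 L [-14.9  13.8] z [0.1588 0.1627]
wrist head 2437 t [-27.5  18.9] L [-23.7  22.6]
wrist foot 383 t [100.  109.3] L [-6.  4.]
wrist narrow -1 233 t [125.6 131.3] L [-33.8 -24.3]
wrist narrow 1 273 t [125.9 131.4] L [23.7 34.9]
```

View pics/e.png

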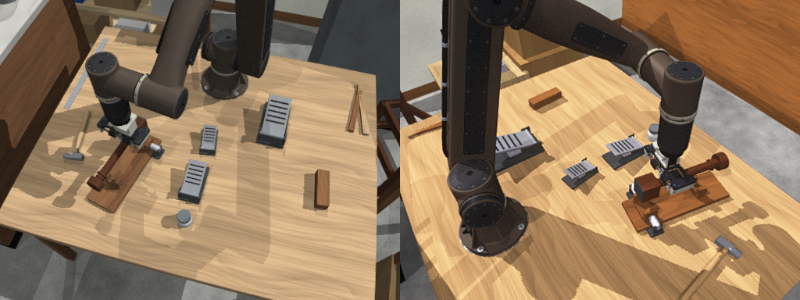

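The pictures show the leg held over the cradle, head at the wide saddle end. Offsets are under 2 mm and it is level, about 51 mm clear. I'll let it settle for one call, check that it is still, then hand in.

```bash
python3 -m pendant '[{"claw":0,"linear":[0,0,0],"twist":0},{"claw":0,"linear":[0,0,0],"twist":0},{"claw":0,"linear":[0,0,0],"twist":0},{"claw":0,"linear":[0,0,0],"twist":0},{"claw":0,"linear":[0,0,0],"twist":0},{"claw":0,"linear":[0,0,0],"twist":0},{"claw":0,"linear":[0,0,0],"twist":0},{"claw":0,"linear":[0,0,0],"twist":0},{"claw":0,"linear":[0,0,0],"twist":0},{"claw":0,"linear":[0,0,0],"twist":0}]'
python3 -c "
from plant import *
print(get_obs()['qvel']); print(close_job())"
```

```text
clock: 15.82
tool_pos: [0.5271, -0.2871, 0.1316]
orientation: [117.4, 90.0, -75.2]
force: [0.0, -0.4, -5.6]
opening: 0.029
[-0.00068816 -0.00657581 -0.08027539 -0.04571591 -0.04616687  0.09006177]
the job is handed in; nothing more can be done
None
```

I vented the clamps and handed the job in at 15.8 s, with the leg held still over the cradle; no verdict came back.

- **Treadle:** I pressed the middle-sized valve (170 x 90 mm base) to its stop, where the height stayed at 39.4 mm and the force rose to 29.5 N. After I let go, the depth picture showed the treadle back up, about 69 mm high near the tread point.
- **Leg:** I gripped it at the balance point and lifted it. It stayed level, with head and foot tops within about 2 to 5 mm of each other, depending on the camera. I carried it over the cradle turned to -12.5°, with its head over the wide saddle.
- **Final pose:** The leg's axis is about 150 mm up, so the underside of the head is about 50 mm clear of the cheek tops. The sideways offset is about 1 mm by the wrist camera. The grip is holding at a 29 mm opening, and the joints are still to within sensor noise.
- **Disagreement:** The scene and side cameras disagree along the cradle's length. The scene camera puts the cradle about 2 mm further along than I assumed, the side camera about 2 mm less. I used the average, so the lengthwise fit is uncertain by about 2 mm.

I didn't touch the glue jar, hammer or offcut. No check failed.

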